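# Put the watch head away and stack the carry tray on the bottom tray

## Robot

A 7-joint arm with a two-finger parallel gripper is mounted at the origin on a cart in front of the work surface, level with it; the furniture and walls round the work are solid. World frame = base frame: x ahead of the robot, y to its left, z up, the work surface at z = 0. Lengths are in m, angles in degrees, forces in N, time in s.
With the tool pointing down it reaches from about 0.425 to 0.875 m from the base axis. Payload 4.7 kg.
Tool frame: the origin (TCP) lies at the very end of the fingers, on their centre line; the grasp point (between the pads) lies behind it (env.pinch_z is the z of the grasp point in the tool frame, in m); z points along the fingers, y is the direction in which the jaws open and shut (so a half turn about z gives the same grasp; the last joint's range is limited). The gripper opens to 87 mm and grips with 3 to 60 N. Pads are 19 mm wide; open, the fingers measure 117 mm over their backs; the gripper's body (75 mm by 190 mm) begins 51 mm behind the grasp point.
Start: joints at [-75.739, 18.392, -4.016, 83.108, 1.295, 78.541, -3.26], TCP at [0.151, 0.632, 0.191] pointing down, gripper open.
Joint ranges: [-163.93, 163.93], [-17.29, 119.83], [-79.2, 71.16], [3.27, 140.29], [-89.18, 269.18], [5.43, 117.66], [-154.24, 154.24]. Speed limits (degrees/s): [147.25, 147.25, 180, 180, 180, 180, 180].

## Interface

Orientations are given as [roll, pitch, yaw] about the fixed x, y, z axes, in that order (R = Rz(yaw) Ry(pitch) Rx(roll)).
In Python, from cell import readout, read_camera, env gives the robot as it stands. The module is installed in compiled form; this text tells all that it offers.
- The arm moves only by the tool servo_tool, never from a script. Its argument "plan" is a list that holds one entry, the list of rows, each a list of 5 numbers: the finger opening in m, from 0 to 0.087, then the shift along the tool's x, y, z in m, then the turn about the tool's z in rad. In form: [[[jaw, x, y, z, yaw], ...]]. A call has 1 to 12 rows; each row is the pose to reach, as a shift and turn from the pose measured when the call began, along the tool's axes at that moment; what a row does not reach only later rows make up. A row lasts 1/12 s, in which the tool goes at most 41.7 mm and 7.16 degrees, less where a joint would pass 70% of its speed; a pose out of reach is approached as far as the arm can. A call with a gripper value outside its range is refused whole. The fingers move at their own pace and stop on an object; "force" is the grip in N (left out, the last holds). Time passes only in rows, so rows that repeat a pose let the fingers close. It gives the time, the measured TCP pose, the force and the opening at its end, in the units of the state.
- readout.get_obs(): the state, without advancing time (a new reading comes with each control period).
- read_camera(name): name is "side" or "top"; returns a dict with "image" (384x512x3 uint8, red, green, blue), "range_z" (384x512 float32, m along the optical axis (not along the pixel's ray), 0 where there is no reading), "mtx" (3x3 intrinsics, pixels), "D" ([k1, k2, p1, p2, k3] as OpenCV has them; the pictures are not rectified), "camera_from_world" (4x4, takes a point from world to camera coordinates). Camera axes: x right, y up, looking along -z (the intrinsics and any distortion apply to the point x, -y, -z); pixel columns grow to the right and rows downward; lengths in m; the calibration is good to about 2 mm. A picture is of the moment at which its call begins.
- env.sign_off(): hands the job in, once; it reports no verdict.
The state is a dict: "time_s": time; "qpos": joint angles; "joint_velocities": joint speeds; "effort": joint torques, N m; "tool_pos": TCP position; "tool_rot": TCP orientation; "force": force on the tool from outside, world axes, zero at the start; "wrist_torque": the same for the moment, N m; "grip_width": finger opening in m.
Only numpy, scipy, OpenCV 4.12 (cv2) and the standard library are available. Lean on these libraries where they do the work, as an engineer would, in place of code of your own. Each camera call takes 0.05 s, during which the arm holds its last target. There are 200 camera calls.

## Task

Lay the gold watch head, dial up, in the grey bottom tray on the rail board, then stack the blue carry tray on top so that all four of its lugs drop into the bottom tray's sockets and it sits fully home and level. Nobody knows exactly where along its rails the bottom tray stands, so find the sockets by feel, never pressing on the trays with more than about 20 N, and leave everything else on the bench undisturbed.

Things in the scene. Friction and masses are not known exactly. Their poses are not given: they have to be found in the camera images.
- rail_board: Aluminium board 184 x 108 x 6 mm fixed on the bench; origin under its centre at bench level, x along its length, z up. Its rails (14 mm high) hold the grey bottom tray, 146 (x) x 92 (y) x 26 mm: centred in y, aligned, but anywhere up to 18 mm either way along x from the middle. That place is not reported; it takes over 60 N to shift it. Pressed over 3 N it sinks on cushions, 1 mm per 4 N, at most 6 mm
- rails_middle (a point): Point over the board's middle at the bottom tray's rim height, 32 mm above the bench; fixed to the board, same axes. Bottom tray: well 136 (x) x 44 (y) mm, its floor 22 mm below this; long sides are flat beams 24 mm wide, tops level with this, with square sockets 12.6 mm wide, 10 mm deep, 1 mm chamfer, at x +-49, y +-34 mm from the bottom tray's own centre
- tray_handle (a point): Centre of the blue carry tray's handle bar (loose, 0.2 to 0.33 kg). Bar black, 84 mm along this x, 12 mm wide (y), 12 mm high, fixed over the tray's middle, 43 mm free under it; centre 60 mm above the lugs' ends, so 60 mm above the bench at first. Lugs resting on the beams beside the sockets: 92 mm above the bench; fully home, underside on the beams: 84 mm
- tray_underside (a point): Centre of the carry tray's flat underside, 52 mm below the handle's centre, same axes. The tray is 120 (x) x 90 (y) mm, its rim 22 mm above this. Four round lugs, 10 mm in diameter, 1 mm bevel, stick out 8 mm below it at x +-49, y +-34 mm. It fits either way round
- watch_centre (a point): Centre of the gold watch head (dial and ring, no strap), half-way up; its solid body is about 24 (x) x 23 (y) x 7 mm, z up out of the dial; loose, lying dial up on the black and white bench pad, which is 12 mm high and fixed, 68 x 82 mm
- parts_jar: Clear round screw jar with watch parts, 41 mm wide, 21 mm high, loose, on the robot's right; origin at the centre of its underside; a bystander
- dish: Shallow round glass dish, 67 mm wide, 11 mm high, loose, on the robot's right; origin at the centre of its underside; a bystander
- tweezers: Black tweezers, 116 mm long (along their own y), 10 mm wide, 7 mm high, loose, behind the bench pad; origin at the centre of the underside; a bystander

How it is judged (in metres and radians):
On the way, in this order (a step that is already met when the one before it is completed fails the run):
1. the watch head is in the well of the bottom tray (x of watch_centre in the frame of rail_board between -0.082 and 0.082 m and y of watch_centre in the frame of rail_board between -0.022 and 0.022 m and z of watch_centre in the frame of rail_board between 0 and 0.022 m), for 0.2 s.
2. the carry tray is seated on the bottom tray, its lugs in the sockets (x of tray_handle in the frame of rail_board between -0.022 and 0.022 m and y of tray_handle in the frame of rail_board between -0.006 and 0.006 m and z of tray_handle in the frame of rail_board between 0.078 and 0.0865 m and angle between the x axis of tray_handle and the x axis of rail_board, either way round below 0.06 rad and angle between tray_handle's own z axis and vertical below 0.04 rad), for 0.2 s.
At the end, for the whole second after the job is handed in: The watch head lies dial up (0.25 rad) in the bottom tray's well, centre under 22 mm above the bench; the carry tray sits home: handle centre 78 to 86.5 mm above the bench, within 22 mm along and 6 mm across the board of its middle, turned under 0.06 rad from it, tilted under 0.04 rad (all of step 1 and all of step 2 and angle between watch_centre's own z axis and vertical below 0.25 rad); the robot touches nothing.
It fails at once if something presses on the bottom tray or its rail board with more than 25 N (contact force between rail_board and anything else above 25 N).
It fails at once if the jar, the dish or the tweezers are moved by more than 20 mm (distance of any of parts_jar, dish, tweezers from where it was at the start of the episode above 0.02 m).
It also fails if it takes over 61 s, if anything falls off the work surface, if the arm or the gripper's body presses on something with over 40 N, if the wrist force passes 120 N, or if a joint passes its speed limit or range.

## Working session

There is one attempt and no reset: what is moved stays moved. The work goes in short steps, Python scripts to look and compute and a tool call to move; the robot and the scene stay as the last step left them, time stands still between calls to the robot, and variables do not carry over. Pictures are saved under pics/ and viewed, about 8 in all and at most 12, crops included, and the job is handed in when it is done.

Besides the shell and the picture viewer there is one more tool, called after "Request:" as name([rows], argument=value, ...), one row to a line, values as JSON. servo_tool: Moves the arm, as the interface text tells. Its arguments: {"type":"object","properties":{"plan":{"type":"array"},"force":{"type":"number"}},"required":["plan"]}

```bash
mkdir -p pics; cat > h.py <<'E'
import numpy as np, cv2
from cell import readout, read_camera, env
def snap(n):
    d=read_camera(n); d['n']=n; return d
def save(d,f): cv2.imwrite('pics/'+f,d['image'][:,:,::-1])
def ray(d,uv):
    uv=np.asarray(uv,float).reshape(-1,1,2)
    p=cv2.undistortPoints(uv,d['mtx'],np.array(d['D'],float)).reshape(-1,2)
    T=np.array(d['camera_from_world']);R=T[:3,:3];o=-R.T@T[:3,3]
    v=np.c_[p[:,0],-p[:,1],-np.ones(len(p))]@R
    return o,v
def onz(d,uv,z):
    o,v=ray(d,uv); return o+v*((z-o[2])/v[:,2])[:,None]
def cloud(d):
    h,w=d['range_z'].shape
    u,v=np.meshgrid(np.arange(w),np.arange(h))
    o,r=ray(d,np.c_[u.ravel(),v.ravel()])
    P=o+r*d['range_z'].reshape(-1,1); P[d['range_z'].ravel()<=0]=np.nan
    return P.reshape(h,w,3)
E
python3 - <<'E'
from h import *
print(readout.get_obs(), env.pinch_z)
for n in('top','side'):
    d=snap(n); save(d,n+'0.png'); np.save(n+'0.npy',d,allow_pickle=True); T=np.array(d['camera_from_world']); print(n,-T[:3,:3].T@T[:3,3],d['mtx'],d['D'])
E
```

```text
{'time_s': 0.0, 'qpos': array([-75.73936842,  18.44233742,  -4.01561038,  83.17463174,
         1.29449492,  78.5397974 ,  -3.26152052]), 'joint_velocities': array([-0.0322415 , -0.08203842,  0.07380694,  0.03315913,  0.05580746,
        0.02017322,  0.04996457]), 'effort': array([-3.47628984e-04, -4.91297364e+01, -4.03687572e-01, -3.12536645e+01,
       -6.38259854e-02,  4.35409416e-02,  1.66813134e-04]), 'tool_pos': array([0.1511249 , 0.63156215, 0.19032679]), 'tool_rot': array([-1.79888448e+02,  5.13053325e-03,  1.66547571e+02]), 'force': array([-0.62318035, -0.17062876, -0.50289332]), 'wrist_torque': array([ 0.01278757,  0.0425841 , -0.01654946]), 'grip_width': 0.08686125659965223} -0.0187
top [0.41544663 0.04876172 1.14010213] [[388.89339588   0.         256.71097564]
 [  0.         388.89339588 190.58832942]
 [  0.           0.           1.        ]] [0.01943463 0.         0.         0.         0.        ]
side [0.58902025 1.18927956 0.80143157] [[461.25301327   0.         260.06281041]
 [  0.         461.25301327 188.93303347]
 [  0.           0.           1.        ]] [-0.18443587  0.          0.          0.          0.        ]
```

View pics/top0.png

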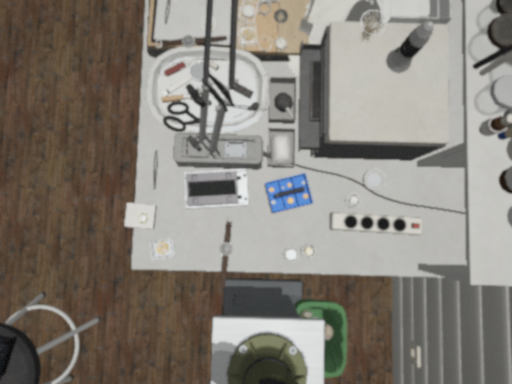

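View pics/side0.png

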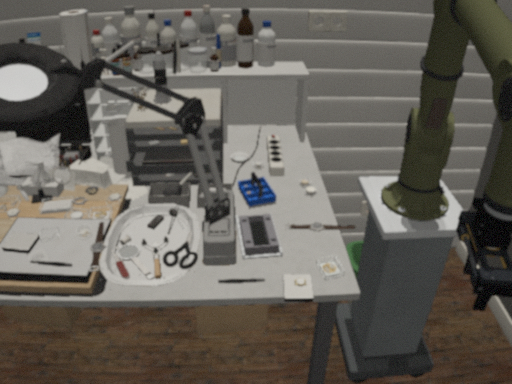

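The grey tray is at top (216,188), the blue tray at (288,193), with two candidate pads at (140,215) and (163,248). I'll zoom in and measure.

```bash
python3 - <<'E'
from h import *
t=np.load('top0.npy',allow_pickle=True).item();s=np.load('side0.npy',allow_pickle=True).item()
a=cv2.resize(t['image'][145:275,115:325],None,fx=3.8,fy=3.8,interpolation=cv2.INTER_CUBIC)
cv2.imwrite('pics/t1.png',a[:,:,::-1])
b=cv2.resize(s['image'][170:305,205:355],None,fx=4.4,fy=4.4,interpolation=cv2.INTER_CUBIC)
cv2.imwrite('pics/s1.png',b[:,:,::-1])
print(onz(t,[[140,215],[163,248],[288,193],[216,188],[155,170],[143,217]],0.012))
E
```

```text
[[ 0.43360344  0.37597074  0.012     ]
 [ 0.3411237   0.30534858  0.012     ]
 [ 0.50920943 -0.04975292  0.012     ]
 [ 0.51791798  0.16016238  0.012     ]
 [ 0.56556156  0.33949837  0.012     ]
 [ 0.42808649  0.36706795  0.012     ]]
```

View pics/t1.png

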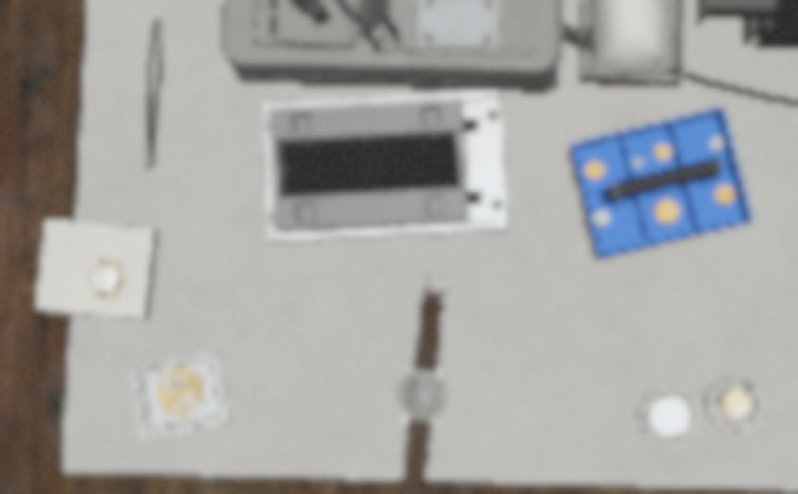

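View pics/s1.png

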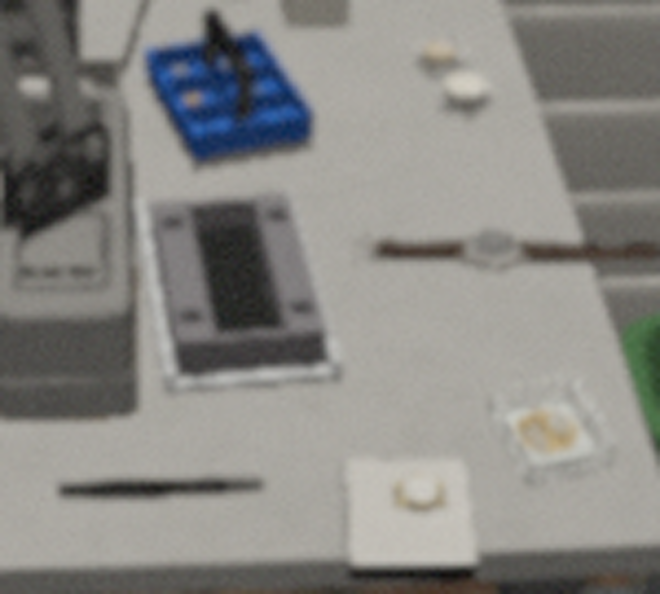

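The watch is on the plain pad, at top (143,218), and the grey tray stands left of its board's middle. Next I'll measure all the poses.

```bash
cat > m.py <<'E'
from h import *
t=np.load('top0.npy',allow_pickle=True).item();s=np.load('side0.npy',allow_pickle=True).item()
def rect(d,mask,z,name):
    n,l,st,c=cv2.connectedComponentsWithStats(mask.astype(np.uint8)); k=1+st[1:,4].argmax()
    cs,_=cv2.findContours((l==k).astype(np.uint8),0,1); p=onz(d,cs[0].reshape(-1,2),z)[:,:2]
    (c,wh,a)=cv2.minAreaRect((p*1000).astype(np.float32)); print(d['n'],name,np.round(c,1),np.round(wh,1),round(a,2)); return l==k
for d in(t,s):
    h=cv2.cvtColor(d['image'],cv2.COLOR_RGB2HSV); P=cloud(d)*1000
    near=lambda x,y,r:np.hypot(P[...,0]-x,P[...,1]-y)<r
    H,S,V=[h[...,i].astype(int) for i in range(3)]
    bl=(abs(H-110)<15)&(S>120)&near(510,-50,110)&(np.ones_like(H)>0)
    m=rect(d,bl,.030,'blue rim'); print('  depth rim', np.nanpercentile(P[m][:,2],[10,50,90]))
    ba=near(505,-50,50)&(P[...,2]>50)
    m=rect(d,ba,.066,'bar(h>50)'); print('  ',np.nanmedian(P[m],0))
    ba=near(505,-50,75)&(V<70)&(S<120)
    rect(d,ba,.066,'bar dark')
    ry=near(520,155,120)&(P[...,2]>24)&(P[...,2]<42)
    m=rect(d,ry,.032,'grey h'); print('  ',np.nanmedian(P[m],0))
    rect(d,near(520,155,90)&(V<70),.032,'well dark')
    pd=near(434,376,50)&(P[...,2]>6)&(P[...,2]<16)
    rect(d,pd,.012,'pad h')
    wt=near(425,367,25)&(P[...,2]>15.5)
    m=rect(d,wt,.017,'watch h'); print('  ',np.nanmedian(P[m],0))
    wt=near(427,367,24)&(S>60); rect(d,wt,.0155,'watch sat')
    la=near(610,150,120)&(P[...,0]>575); print('  lamp base', [ (lo,int(((P[la][:,2]>lo)).sum())) for lo in(20,50,80,110,140,200,300)], 'minx of >40', np.nanmin(P[la&(P[...,2]>40)][:,0]))
E
python3 m.py
python3 - <<'E'
import sys; sys.path.insert(0,'.')
import os; os.chdir('.')
from h import *
t=np.load('top0.npy',allow_pickle=True).item();s=np.load('side0.npy',allow_pickle=True).item()
a=cv2.resize(t['image'][200:235,122:165],None,fx=9,fy=9,interpolation=cv2.INTER_CUBIC)
b=cv2.resize(s['image'][262:306,280:320],None,fx=9,fy=9,interpolation=cv2.INTER_CUBIC)
H=max(a.shape[0],b.shape[0]); pad=lambda x:np.pad(x,((0,H-x.shape[0]),(0,5),(0,0)))
cv2.imwrite('pics/w.png',np.hstack([pad(a),pad(b)])[:,:,::-1])
E
```

```text
top blue rim [508.5 -49. ] [ 84.1 114.7] 15.43
  depth rim [ 7.39532588 10.39054717 26.29914395]
top bar(h>50) [509.4 -49.1] [12.1 84.3] 15.66
   [510.18916521 -50.35430698  64.18842809]Traceback (most recent call last):
  File "m.py", line 16, in <module>
    rect(d,ba,.066,'bar dark')
    ~~~~^^^^^^^^^^^^^^^^^^^^^^
  File "m.py", line 4, in rect
    n,l,st,c=cv2.connectedComponentsWithStats(mask.astype(np.uint8)); k=1+st[1:,4].argmax()
                                                                          ~~~~~~~~~~~~~~~^^
ValueError: attempt to get argmax of an empty sequence
```

View pics/w.png

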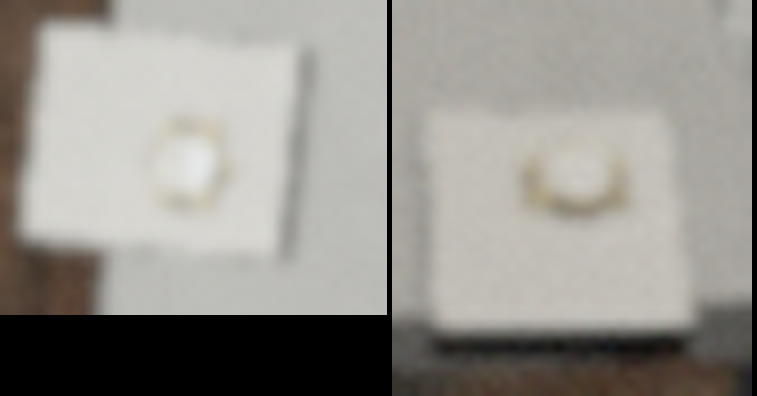

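The watch centre reads about top (142.5,217.6) and side (300.2,281.3). I'll make the script robust and finish the measurement.

```bash
sed -i 's/^    n,l,st,c=/    if not mask.any(): print(name,"empty"); return mask\n    n,l,st,c=/; s/(V<70)&(S<120)/(V<90)\&(S<120)/' m.py; cat >> m.py <<'E'
print('watch rays', onz(t,[[142.5,217.6]],.016)*1000, onz(s,[[300.2,281.3]],.017)*1000)
o1,v1=ray(t,[[142.5,217.6]]);o2,v2=ray(s,[[300.2,281.3]])
A=np.c_[v1[0],-v2[0]];k=np.linalg.lstsq(A,o2-o1,rcond=None)[0];print('tri',(o1+k[0]*v1[0])*1000,(o2+k[1]*v2[0])*1000)
P=cloud(t)*1000
print('heights lamp', [(x,np.round(np.nanmax(P[...,2][(abs(P[...,0]-x)<5)&(abs(P[...,1]-155)<110)]),0)) for x in range(560,720,10)])
E
python3 m.py 2>&1
```

```text
top blue rim [508.5 -49. ] [ 84.1 114.7] 15.43
  depth rim [ 7.39532588 10.39054717 26.29914395]
top bar(h>50) [509.4 -49.1] [12.1 84.3] 15.66
   [510.18916521 -50.35430698  64.18842809]
top bar dark [508.2 -50.4] [ 6.  68.8] 14.61
top grey h [516.8 172. ] [ 92.1 145.8] 4.87
   [520.63682604 173.69052238  30.45962591]
top well dark [516.8 169.9] [ 36.4 126.3] 4.99
top pad h [433.1 376.6] [83.3 68. ] 86.75
top watch h [427.9 367.1] [28.6 20. ] 3.11
   [425.19780667 367.1802401   18.73803443]
watch sat empty
  lamp base [(20, 4536), (50, 3801), (80, 2184), (110, 1912), (140, 1705), (200, 1483), (300, 1171)] minx of >40 580.4784252479983
side blue rim [513.  -29.5] [ 91.7 138.5] 15.96
  depth rim [12.11543028 20.06406056 29.46495967]
side bar(h>50) [512.3 -39.4] [ 19.  105.2] 15.44
   [510.79725571 -39.32950654  65.60676577]
side bar dark [548.7 599.8] [69.9 69. ] 2.87
side grey h [518.1 177.8] [ 93.5 160.2] 4.62
   [515.90024146 183.45748349  32.240957  ]
side well dark [519.6 175. ] [ 38.  123.6] 4.5
side pad h [436.1 383. ] [86.8 69.6] 86.81
side watch h [429.3 370.7] [27.3 25.5] 25.91
   [429.12319363 372.8433238   19.04550316]
watch sat empty
  lamp base [(20, 3751), (50, 3435), (80, 2850), (110, 2433), (140, 2124), (200, 1711), (300, 1110)] minx of >40 582.3337144699464
watch rays [[426.28628033 367.27463391  16.        ]] [[427.50860516 368.20446495  17.        ]]
tri [426.28633936 367.2763684   15.99387861] [427.29392299 367.11308738  15.95732921]
heights lamp [(560, np.float64(37.0)), (570, np.float64(34.0)), (580, np.float64(82.0)), (590, np.float64(125.0)), (600, np.float64(138.0)), (610, np.float64(171.0)), (620, np.float64(217.0)), (630, np.float64(260.0)), (640, np.float64(299.0)), (650, np.float64(377.0)), (660, np.float64(396.0)), (670, np.float64(398.0)), (680, np.float64(397.0)), (690, np.float64(397.0)), (700, np.float64(398.0)), (710, np.float64(403.0))]
```

```bash
python3 - <<'E'
from h import *
for n in('top','side'):
    d=np.load(n+'0.npy',allow_pickle=True).item(); P=cloud(d).reshape(-1,3)*1000; P=P[~np.isnan(P[:,0])]
    print(n,'cols y:',list(range(60,290,20)))
    for x in range(580,680,10):
        print(x,[int(np.max(np.r_[-1,P[(abs(P[:,0]-x)<6)&(abs(P[:,1]-y)<11)&(P[:,2]<450)][:,2]])) for y in range(60,290,20)])
E
```

```text
top cols y: [60, 80, 100, 120, 140, 160, 180, 200, 220, 240, 260, 280]
580 [75, 75, 79, 81, 78, 75, 77, 79, 79, 77, 80, 68]
590 [81, 83, 83, 82, 84, 124, 79, 84, 83, 83, 80, 79]
600 [84, 83, 82, 83, 124, 137, 137, 131, 84, 81, 80, 80]
610 [87, 55, 55, 55, 153, 171, 137, 145, 133, 81, 83, 80]
620 [87, 54, 55, 53, 223, 202, 138, 148, 153, 82, 81, 78]
630 [84, 55, 54, 54, 262, 224, 137, 150, 153, 84, 82, 77]
640 [82, 76, 76, 310, 295, 241, 177, 155, 147, 126, 80, 78]
650 [83, 85, 352, 379, 350, 362, 220, 177, 124, 81, 80, 79]
660 [80, 79, 369, 397, 351, 372, 369, 200, 80, 80, 80, 76]
670 [70, -1, 396, 397, 398, 374, 381, 70, 73, 72, -1, -1]
side cols y: [60, 80, 100, 120, 140, 160, 180, 200, 220, 240, 260, 280]
580 [72, 75, 77, 76, 76, 78, 78, 78, 78, 78, 72, 57]
590 [84, 84, 82, 83, 82, 123, 82, 81, 81, 81, 81, 81]
600 [86, 85, 82, -1, -1, 138, 139, 129, 83, 83, 83, 81]
610 [86, -1, -1, -1, -1, 170, 140, 144, 141, 83, 82, 80]
620 [-1, -1, -1, -1, 208, 201, 155, 141, 150, 82, 83, 80]
630 [83, -1, -1, -1, 254, 226, 139, 150, 151, 125, 82, 80]
640 [85, -1, -1, -1, 290, 251, 170, 159, 150, 133, 84, 82]
650 [85, -1, 344, 365, 348, 251, 207, 192, 131, 128, 84, 80]
660 [-1, -1, 78, 398, 351, 371, 371, 204, 81, 80, 81, 81]
670 [3, 75, 395, 398, 397, 373, 376, 355, 78, 77, 77, 74]
```

```bash
cat > go.py <<'E'
# usage: go.py x y z jawangle(deg) : shift in tool axes from the present pose
import sys
from h import *
from scipy.spatial.transform import Rotation as R
o=readout.get_obs(); a=[float(v) for v in sys.argv[1:]]
Rt=R.from_euler('xyz',o['tool_rot'],degrees=True)
d=Rt.inv().apply(np.array(a[:3])-o['tool_pos'])
jaw=np.degrees(np.arctan2(*Rt.as_matrix()[[1,0],1]))
w=-((a[3]-jaw+90)%180-90)
print('t',round(o['time_s'],2),'pos',np.round(o['tool_pos'],4),'rot',np.round(o['tool_rot'],2),'jawang',round(jaw,2),'F',np.round(o['force'],1),'M',np.round(o['wrist_torque'],2),'w',round(o['grip_width'],4))
print('shift',np.round(d,4),'turn',round(np.radians(w),4),'rows>=',round(max(np.linalg.norm(d)/.0417,abs(w)/7.16),1))
E
python3 go.py .4265 .3673 .08 86.75
```

```text
t 0.1 pos [0.1511 0.6316 0.1904] rot [-1.7990e+02  1.0000e-02  1.6655e+02] jawang 76.55 F [-0.6 -0.8  0.7] M [-0.02  0.02 -0.02] w 0.0868
shift [-0.3293 -0.1928  0.1108] turn -0.178 rows>= 9.5
```

Request:
servo_tool([
  [[0.045,-0.329,-0.193,0.111,-0.178],[0.045,-0.329,-0.193,0.111,-0.178],[0.045,-0.329,-0.193,0.111,-0.178],[0.045,-0.329,-0.193,0.111,-0.178],[0.045,-0.329,-0.193,0.111,-0.178],[0.045,-0.329,-0.193,0.111,-0.178],[0.045,-0.329,-0.193,0.111,-0.178],[0.045,-0.329,-0.193,0.111,-0.178],[0.045,-0.329,-0.193,0.111,-0.178],[0.045,-0.329,-0.193,0.111,-0.178],[0.045,-0.329,-0.193,0.111,-0.178],[0.045,-0.329,-0.193,0.111,-0.178]],
], force=12)

```text
time_s: 1.1
tool_pos: [0.4268, 0.3654, 0.079]
tool_rot: [-179.8, -0.1, 176.5]
force: [-0.4, -0.2, 1.1]
grip_width: 0.0448
```

```bash
python3 go.py .4265 .3673 .0135 86.75
```

```text
t 1.1 pos [0.4268 0.3654 0.079 ] rot [-1.7983e+02 -8.0000e-02  1.7653e+02] jawang 86.53 F [-0.4 -0.2  1.1] M [0.06 0.05 0.02] w 0.0448
shift [0.0003 0.0021 0.0655] turn -0.0038 rows>= 1.6
```

Request:
servo_tool([
  [[0.045,0,0.002,0.03,0],[0.045,0,0.002,0.055,0],[0.045,0,0.002,0.065,0],[0.045,0,0.002,0.065,0],[0.015,0,0.002,0.065,0],[0.015,0,0.002,0.065,0],[0.015,0,0.002,0.065,0],[0.015,0,0.002,0.065,0],[0.015,0,0.002,0.065,0],[0.015,0,0.002,0.065,0]],
], force=12)

```text
time_s: 1.93
tool_pos: [0.4272, 0.3675, 0.0146]
tool_rot: [-179.9, -0.0, 176.5]
force: [0.0, 0.5, -0.2]
grip_width: 0.0176
```

```bash
python3 go.py .517 .165 .08 94.9
```

```text
t 1.93 pos [0.4272 0.3675 0.0146] rot [-1.7987e+02 -4.0000e-02  1.7653e+02] jawang 86.53 F [ 0.   0.5 -0.2] M [ 0.01 -0.04 -0.02] w 0.0176
shift [-0.1019 -0.1968 -0.065 ] turn -0.1462 rows>= 5.5
```

Request:
servo_tool([
  [[0.01,0,0,0,0],[0.01,0,0,0,0]],
])

```text
time_s: 2.1
tool_pos: [0.4273, 0.3675, 0.0149]
tool_rot: [-179.9, -0.0, 176.5]
force: [-0.9, -0.9, -0.4]
grip_width: 0.0116
```

It missed or slipped, so I'll look.

Request:
servo_tool([
  [[0.045,0,0,-0.04,0],[0.045,0,0,-0.08,0],[0.045,0,0,-0.12,0],[0.045,-0.04,-0.0,-0.12,0],[0.045,-0.08,-0.0,-0.12,0],[0.045,-0.12,-0.0,-0.12,0],[0.045,-0.14,0,-0.12,0]],
])

```text
time_s: 2.68
tool_pos: [0.572, 0.357, 0.1352]
tool_rot: [-179.9, 0.2, 176.3]
force: [-0.3, -0.9, 0.1]
grip_width: 0.0436
```

```bash
python3 - <<'E'
from h import *
I=[]
for n,(r,c) in dict(top=((190,250),(115,185)),side=((255,310),(265,335))).items():
    d=snap(n); np.save(n+'1.npy',d,allow_pickle=True)
    I.append(cv2.resize(d['image'][r[0]:r[1],c[0]:c[1]],(560,480),interpolation=cv2.INTER_CUBIC)[:,:395 if 0 else 560])
cv2.imwrite('pics/w2.png',cv2.resize(np.hstack(I),(800,343))[:,:,::-1])
E
```

```text
(no output)
```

View pics/w2.png

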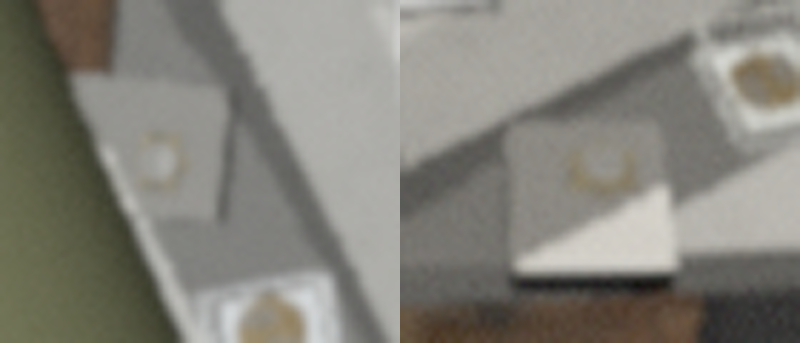

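The watch hasn't moved (top 142.5,217.5 and side 300.2,281.8), so the fingertips must have closed above it. I'll go again and feel for the pad with the fingers open.

```bash
python3 go.py .4268 .3673 .025 86.75
```

```text
t 2.78 pos [0.5713 0.3563 0.1341] rot [-1.7978e+02  1.0000e-01  1.7620e+02] jawang 86.2 F [0.5 0.6 0.7] M [-0.01 -0.    0.  ] w 0.0442
shift [0.1451 0.0018 0.1088] turn -0.0096 rows>= 4.3
```

Request:
servo_tool([
  [[0.045,0.04,0.002,0,-0.01],[0.045,0.08,0.002,0,-0.01],[0.045,0.12,0.002,0.02,-0.01],[0.045,0.145,0.002,0.05,-0.01],[0.045,0.145,0.002,0.09,-0.01],[0.045,0.145,0.002,0.112,-0.01],[0.045,0.145,0.002,0.116,-0.01],[0.045,0.145,0.002,0.119,-0.01],[0.045,0.145,0.002,0.12,-0.01],[0.045,0.145,0.002,0.12,-0.01]],
])

```text
time_s: 3.62
tool_pos: [0.4281, 0.3684, 0.0155]
tool_rot: [-179.9, 0.2, 176.8]
force: [0.0, 0.1, 0.2]
grip_width: 0.0449
```

```bash
python3 go.py .4268 .3673 .0125 86.75
```

```text
t 3.62 pos [0.4281 0.3684 0.0155] rot [-179.9     0.2   176.75] jawang 86.75 F [0.  0.1 0.2] M [-0.03  0.01  0.02] w 0.0449
shift [ 0.0012 -0.0012  0.003 ] turn 0.0001 rows>= 0.1
```

Step down 1.5 mm per call until contact.

Request:
servo_tool([
  [[0.045,0.001,-0.001,0.002,0],[0.045,0.001,-0.001,0.003,0],[0.045,0.001,-0.001,0.004,0]],
])

```text
time_s: 3.87
tool_pos: [0.4278, 0.3679, 0.0125]
tool_rot: [-180.0, 0.3, 176.7]
force: [0.1, -0.4, 0.2]
grip_width: 0.045
```

Request:
servo_tool([
  [[0.045,0,0,0.001,0],[0.045,0,0,0.002,0],[0.045,0,0,0.002,0]],
])

```text
time_s: 4.12
tool_pos: [0.4278, 0.3678, 0.0104]
tool_rot: [-180.0, 0.3, 176.7]
force: [-0.6, 0.0, 0.2]
grip_width: 0.0451
```

Request:
servo_tool([
  [[0.045,0,0,0.001,0],[0.045,0,0,0.002,0],[0.045,0,0,0.002,0]],
])

```text
time_s: 4.37
tool_pos: [0.4276, 0.3677, 0.0081]
tool_rot: [-180.0, 0.2, 176.7]
force: [0.5, 0.1, -0.0]
grip_width: 0.0449
```

```bash
python3 - <<'E'
from h import *
I=[]
for n,(r,c) in dict(top=((190,250),(115,185)),side=((235,295),(265,335))).items():
    d=snap(n); np.save(n+'2.npy',d,allow_pickle=True)
    I.append(cv2.resize(d['image'][r[0]:r[1],c[0]:c[1]],(400,343),interpolation=cv2.INTER_CUBIC))
cv2.imwrite('pics/w3.png',np.hstack(I)[:,:,::-1])
E
```

```text
(no output)
```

View pics/w3.png

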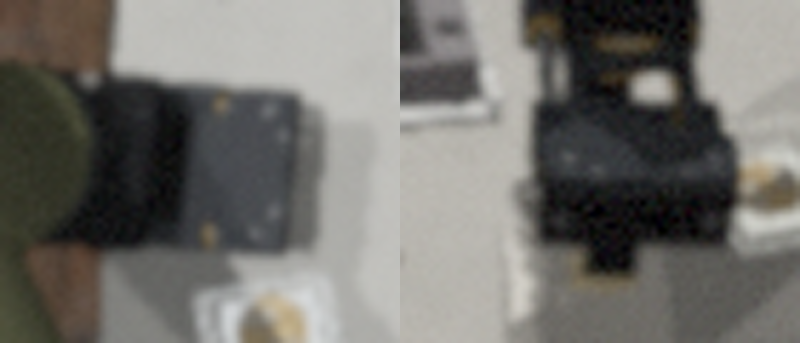

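The side view shows the near finger's tip at about px (301,284.9). I'll work out its true height from that and from depth.

```bash
python3 - <<'E'
from h import *
d=np.load('side2.npy',allow_pickle=True).item()
P=cloud(d)*1000
for r in range(274,292): print(r,np.round(P[r,301]),d['image'][r,301], end=' | ')
o,v=ray(d,[[301.,284.5]]);
for y in(.39,.405): print((o+v*((y-o[1])/v[:,1])[:,None])*1000)
E
python3 go.py .4268 .3673 .01 86.75
```

```text
274 [444. 452. 119.] [3 1 8] | 275 [444. 454. 118.] [19 20 13] | 276 [443. 453. 113.] [13 15 18] | 277 [443. 454. 112.] [16 18 19] | 278 [432. 396.  54.] [19  9 21] | 279 [432. 397.  52.] [12 11 19] | 280 [432. 400.  51.] [17 18 20] | 281 [432. 400.  48.] [22 23 22] | 282 [432. 400.  45.] [37 31 22] | 283 [431. 399.  41.] [82 75 61] | 284 [426. 374.  13.] [107  99  78] | 285 [427. 380.  16.] [113 106  88] | 286 [428. 384.  16.] [111 106  92] | 287 [428. 387.  16.] [110 106 101] | 288 [428. 386.  11.] [110 107 103] | 289 [429. 393.  15.] [110 106 102] | 290 [429. 395.  13.] [109 108 100] | 291 [430. 400.  15.] [108 107 102] | [[429.15113687 390.          27.15285398]]
[[432.15138454 405.          41.68366552]]
t 4.47 pos [0.4277 0.3677 0.0083] rot [-179.97    0.26  176.73] jawang 86.73 F [-0.3  0.3  0.6] M [0.01 0.04 0.03] w 0.0453
shift [ 0.0009 -0.0005 -0.0017] turn -0.0004 rows>= 0.0
```

The images put the fingertip about 20–30 mm above the pad while the TCP reads 8 mm. I'll keep descending by feel.

Request:
servo_tool([
  [[0.045,0.001,0,0.001,0],[0.045,0.001,0,0.003,0],[0.045,0.001,0,0.005,0],[0.045,0.001,0,0.005,0]],
])

```text
time_s: 4.8
tool_pos: [0.4264, 0.3676, 0.0027]
tool_rot: [-179.9, 0.2, 176.7]
force: [-0.1, 0.2, -0.1]
grip_width: 0.0449
```

Request:
servo_tool([
  [[0.045,0,0,0.002,0],[0.045,0,0,0.004,0],[0.045,0,0,0.006,0],[0.045,0,0,0.006,0]],
])

```text
time_s: 5.13
tool_pos: [0.4261, 0.3672, -0.0039]
tool_rot: [-179.9, 0.2, 176.7]
force: [-0.2, 0.2, -0.2]
grip_width: 0.0451
```

Request:
servo_tool([
  [[0.045,0,0,0.002,0],[0.045,0,0,0.003,0],[0.045,0,0,0.004,0],[0.045,0,0,0.004,0]],
])

```text
time_s: 5.47
tool_pos: [0.426, 0.3671, -0.0081]
tool_rot: [-179.9, 0.2, 176.7]
force: [-1.3, -0.0, -0.5]
grip_width: 0.0448
```

```bash
python3 - <<'E'
from h import *
I=[]
for n,(r,c) in dict(top=((190,250),(115,185)),side=((235,295),(265,335))).items():
    d=snap(n); np.save(n+'3.npy',d,allow_pickle=True)
    I.append(cv2.resize(d['image'][r[0]:r[1],c[0]:c[1]],(400,343),interpolation=cv2.INTER_CUBIC))
cv2.imwrite('pics/w4.png',np.hstack(I)[:,:,::-1])
d=np.load('side3.npy',allow_pickle=True).item()
P=cloud(d)*1000
for c in(296,301,306):
  print()
  for r in range(276,292,1): print(r,np.round(P[r,c]),d['image'][r,c].sum(), end=' | ')
E
python3 go.py .4268 .3673 .01 86.75
```

```text
276 [456. 460. 121.] 70 | 277 [456. 461. 119.] 71 | 278 [454. 453. 109.] 45 | 279 [454. 455. 107.] 74 | 280 [454. 454. 104.] 59 | 281 [454. 454. 100.] 61 | 282 [453. 453.  97.] 132 | 283 [453. 452.  93.] 246 | 284 [439. 377.  17.] 283 | 285 [439. 379.  15.] 307 | 286 [439. 377.  10.] 298 | 287 [440. 384.  14.] 295 | 288 [nan nan nan] 303 | 289 [441. 391.  14.] 315 | 290 [441. 394.  13.] 315 | 291 [442. 399.  15.] 316 | 
276 [445. 463. 123.] 65 | 277 [445. 459. 117.] 51 | 278 [443. 454. 109.] 12 | 279 [443. 455. 107.] 10 | 280 [443. 454. 103.] 27 | 281 [443. 454. 100.] 50 | 282 [443. 455.  98.] 28 | 283 [442. 454.  94.] 31 | 284 [431. 401.  39.] 62 | 285 [430. 397.  32.] 57 | 286 [430. 394.  26.] 42 | 287 [430. 399.  28.] 150 | 288 [428. 388.  14.] 249 | 289 [429. 396.  18.] 297 | 290 [429. 394.  13.] 315 | 291 [429. 399.  14.] 325 | 
276 [434. 460. 120.] 71 | 277 [434. 461. 118.] 91 | 278 [432. 455. 109.] 25 | 279 [432. 453. 104.] 44 | 280 [432. 454. 102.] 57 | 281 [432. 455. 100.] 66 | 282 [431. 455.  97.] 82 | 283 [431. 455.  94.] 139 | 284 [419. 397.  35.] 194 | 285 [420. 403.  37.] 169 | 286 [418. 398.  30.] 202 | 287 [418. 398.  26.] 234 | 288 [416. 390.  14.] 276 | 289 [416. 391.  13.] 308 | 290 [417. 397.  15.] 317 | 291 [417. 400.  14.] 312 | t 5.57 pos [ 0.4261  0.3672 -0.0079] rot [-179.89    0.19  176.73] jawang 86.73 F [0.7 0.8 0.1] M [ 0.    0.04 -0.04] w 0.0449
shift [-0.0007  0.0001 -0.0179] turn -0.0004 rows>= 0.4
```

View pics/w4.png

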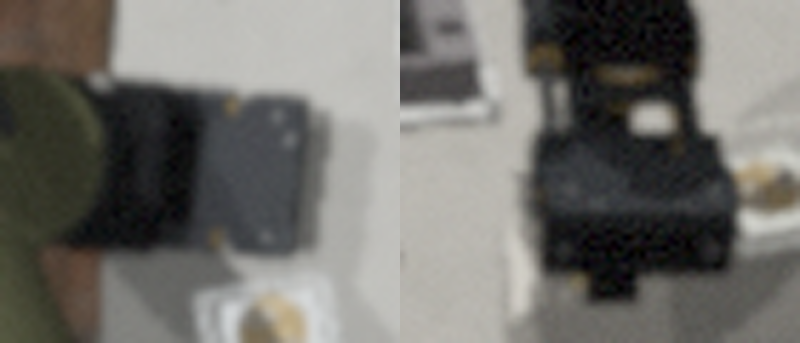

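The finger's lower edge, at side px (301,287), is about 26 mm up while the TCP reads -8. The reported TCP height is therefore about 32 mm too low. I'll continue down gently until I touch the pad.

Request:
servo_tool([
  [[0.045,0.002,0,0.003,0],[0.045,0.002,0,0.006,0],[0.045,0.002,0,0.008,0],[0.045,0.002,0,0.008,0]],
])

```text
time_s: 5.9
tool_pos: [0.4237, 0.367, -0.0166]
tool_rot: [-179.8, 0.1, 176.7]
force: [0.6, -0.5, -0.2]
grip_width: 0.0449
```

Request:
servo_tool([
  [[0.045,0,0,0.001,0],[0.045,0,0,0.002,0],[0.045,0,0,0.002,0]],
])

```text
time_s: 6.15
tool_pos: [0.4238, 0.367, -0.018]
tool_rot: [-179.8, 0.1, 176.7]
force: [-0.9, -1.8, 4.8]
grip_width: 0.0445
```

Request:
servo_tool([
  [[0.045,0,0,0.001,0],[0.045,0,0,0.002,0],[0.045,0,0,0.002,0]],
])

```text
time_s: 6.4
tool_pos: [0.4238, 0.367, -0.0182]
tool_rot: [-179.8, 0.1, 176.7]
force: [-4.3, -4.7, 14.6]
grip_width: 0.0453
```

Contact at reading -0.018 means the real pad top of 12 mm, so z_true = reading + 30 mm. I'll back off 1 mm and grip.

Request:
servo_tool([
  [[0.045,0,0,-0.001,0],[0.045,0,0,-0.001,0],[0.01,0,0,-0.001,0],[0.01,0,0,-0.001,0],[0.01,0,0,-0.001,0],[0.01,0,0,-0.001,0],[0.01,0,0,-0.001,0],[0.01,0,0,-0.001,0]],
], force=12)

```text
time_s: 7.07
tool_pos: [0.4236, 0.3669, -0.0174]
tool_rot: [-179.8, 0.1, 176.7]
force: [-0.7, 0.4, -0.3]
grip_width: 0.0214
```

Request:
servo_tool([
  [[0.01,0,0,0,0],[0.01,0,0,-0.02,0],[0.01,0,0,-0.06,0],[0.01,0,0,-0.07,0],[0.01,0,0,-0.07,0]],
])

```text
time_s: 7.48
tool_pos: [0.426, 0.3694, 0.0566]
tool_rot: [179.8, 0.4, 176.7]
force: [-0.5, 0.8, 0.1]
grip_width: 0.0214
```

```bash
python3 go.py .517 .165 .05 94.9; python3 - <<'E'
from h import *
o=readout.get_obs();print(o['qpos'])
E
```

```text
t 7.48 pos [0.426  0.3694 0.0566] rot [179.84   0.39 176.73] jawang 86.73 F [-0.5  0.8  0.1] M [0.05 0.02 0.  ] w 0.0214
shift [-0.1024 -0.1989  0.0068] turn -0.1426 rows>= 5.4
[-50.49568147  13.68020398   7.63374022 105.3514303   -1.86856615
  60.71560397  44.55688593]
```

Request:
servo_tool([
  [[0.01,-0.02,-0.038,0,-0.03],[0.01,-0.038,-0.075,0,-0.07],[0.01,-0.057,-0.112,0,-0.1],[0.01,-0.077,-0.15,0,-0.142],[0.01,-0.096,-0.187,0.005,-0.142],[0.01,-0.102,-0.199,0.007,-0.142],[0.01,-0.102,-0.199,0.007,-0.142],[0.01,-0.102,-0.199,0.007,-0.142],[0.01,-0.102,-0.199,0.007,-0.142]],
])

```text
time_s: 8.23
tool_pos: [0.5156, 0.1663, 0.049]
tool_rot: [179.9, 0.3, -175.0]
force: [0.7, 0.9, 0.0]
grip_width: 0.0212
```

```bash
python3 go.py .517 .165 -.017 94.9; python3 - <<'E'
from h import *
I=[]
for n,(r,c) in dict(top=((150,240),(150,270)),side=((160,280),(180,300))).items():
    d=snap(n); np.save(n+'4.npy',d,allow_pickle=True)
    I.append(cv2.resize(d['image'][r[0]:r[1],c[0]:c[1]],None,fx=3.3,fy=3.3,interpolation=cv2.INTER_CUBIC))
H=max(i.shape[0] for i in I)
cv2.imwrite('pics/p.png',np.hstack([np.pad(i,((0,H-i.shape[0]),(0,3),(0,0))) for i in I])[:,:,::-1])
E
```

```text
t 8.23 pos [0.5156 0.1663 0.049 ] rot [ 179.87    0.33 -175.05] jawang 94.95 F [0.7 0.9 0. ] M [0.03 0.01 0.01] w 0.0212
shift [-0.0009 -0.0016  0.066 ] turn 0.0009 rows>= 1.6
```

View pics/p.png

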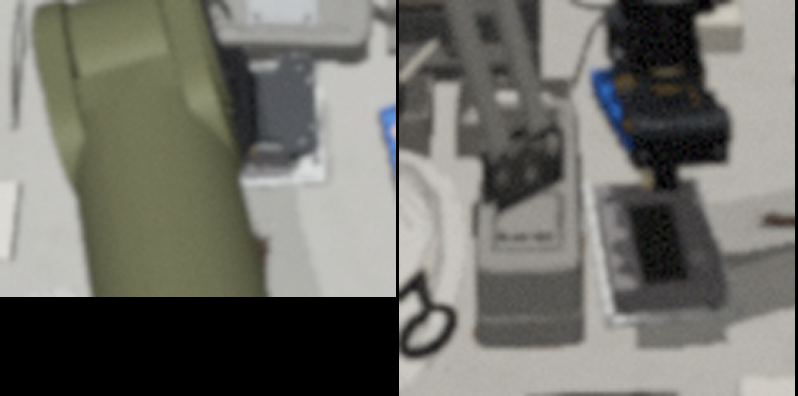

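The side view shows the watch held, with its gold at crop (648,180). I'll check the finger's x bias from depth before descending.

```bash
python3 - <<'E'
from h import *
d=np.load('side4.npy',allow_pickle=True).item(); P=cloud(d)*1000
m=(P[...,2]>82)&(P[...,2]<125)&(abs(P[...,0]-517)<40)&(P[...,1]>170)&(P[...,1]<205)
for r in range(205,222):
    k=m[r]
    if k.sum()>3: print(r,np.where(k)[0][[0,-1]],np.round(P[r][k][[0,-1]],1).tolist(),round(np.nanmedian(P[r][k][:,1]),1))
E
```

```text
211 [257 264] [[524.1, 189.5, 105.9], [505.3, 186.1, 103.0]] 186.2
212 [257 264] [[523.9, 187.0, 100.9], [505.1, 184.2, 98.4]] 184.2
213 [255 264] [[528.4, 173.2, 88.2], [505.1, 185.1, 95.9]] 184.9
214 [254 264] [[531.2, 174.5, 85.9], [505.2, 186.9, 93.8]] 184.5
215 [255 264] [[528.6, 176.9, 84.3], [505.0, 184.9, 89.2]] 185.5
216 [257 264] [[524.0, 189.8, 90.0], [504.9, 185.5, 86.3]] 185.2
217 [257 264] [[523.7, 186.1, 84.0], [505.0, 186.6, 83.8]] 186.6
```

Request:
servo_tool([
  [[0.01,-0.001,-0.002,0.02,0],[0.01,-0.001,-0.002,0.04,0],[0.01,-0.001,-0.002,0.05,0],[0.01,-0.001,-0.002,0.056,0],[0.01,-0.001,-0.002,0.06,0],[0.01,-0.001,-0.002,0.06,0]],
])

```text
time_s: 8.83
tool_pos: [0.5169, 0.1657, -0.0109]
tool_rot: [179.9, 0.3, -174.9]
force: [0.1, 0.7, 0.1]
grip_width: 0.0212
```

Request:
servo_tool([
  [[0.01,0,0,0.002,0],[0.01,0,0,0.004,0],[0.01,0,0,0.005,0],[0.01,0,0,0.005,0]],
])

```text
time_s: 9.17
tool_pos: [0.517, 0.1657, -0.0158]
tool_rot: [179.9, 0.3, -174.9]
force: [0.3, 0.6, 0.6]
grip_width: 0.0211
```

Request:
servo_tool([
  [[0.01,0,0,0.001,0],[0.01,0,0,0.002,0],[0.01,0,0,0.003,0],[0.01,0,0,0.003,0]],
])

```text
time_s: 9.5
tool_pos: [0.517, 0.1657, -0.0189]
tool_rot: [179.9, 0.3, -174.9]
force: [-0.2, -0.4, -0.2]
grip_width: 0.0211
```

Near the floor: open modestly, then rise.

Request:
servo_tool([
  [[0.034,0,0,0,0],[0.034,0,0,0,0],[0.034,0,0,0,0],[0.034,0,0,0,0],[0.034,0,0,-0.02,0],[0.034,0,0,-0.06,0],[0.034,0,0,-0.1,0],[0.034,0,0,-0.125,0],[0.034,0,0,-0.125,0]],
])

```text
time_s: 10.25
tool_pos: [0.5206, 0.1668, 0.1127]
tool_rot: [179.6, 1.0, -174.9]
force: [0.9, 0.4, 0.2]
grip_width: 0.0338
```

```bash
python3 go.py .5013 -.0202 .1 15.66; python3 - <<'E'
from h import *
d=snap('side'); np.save('side5.npy',d,allow_pickle=True); P=cloud(d)*1000
m=(abs(P[...,0]-517)<25)&(abs(P[...,1]-172)<66)&(P[...,2]<30)&(P[...,2]>5)&(d['image'].astype(int).sum(2)>230)
print(m.sum(), np.nanmedian(P[m],0)); 
cv2.imwrite('pics/p2.png',cv2.resize(d['image'][190:270,225:325],None,fx=6,fy=6,interpolation=cv2.INTER_CUBIC)[:,:,::-1])
E
```

```text
t 10.25 pos [0.5206 0.1668 0.1127] rot [ 179.65    0.95 -174.93] jawang 95.08 F [0.9 0.4 0.2] M [ 0.06 -0.   -0.  ] w 0.0338
shift [ 0.0359 -0.1846  0.011 ] turn 1.3861 rows>= 11.1
55 [522.03000162 170.5754402   16.9317224 ]
```

View pics/p2.png

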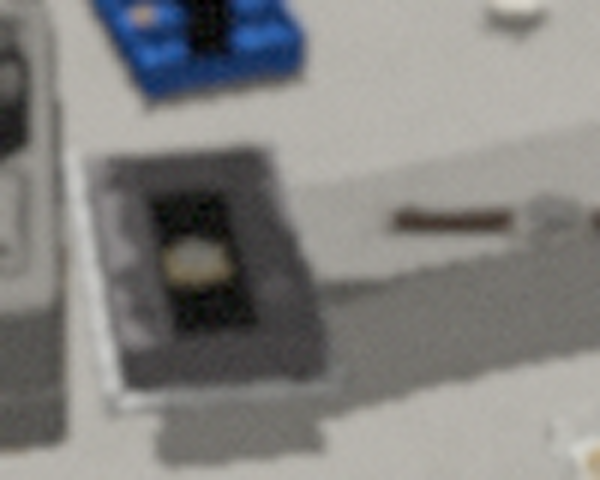

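The watch lies dial up in the well, at crop (198,265). Next is the blue tray's handle, gripped 32 mm toward +y along the bar so the hand clears the lamp later.

Request:
servo_tool([
  [[0.04,0.008,-0.04,0,0.0],[0.04,0.015,-0.08,0,0.1],[0.04,0.022,-0.12,0,0.22],[0.04,0.03,-0.16,0,0.34],[0.04,0.036,-0.183,0,0.46],[0.04,0.036,-0.183,0,0.58],[0.04,0.036,-0.183,0,0.7],[0.04,0.036,-0.183,0,0.82],[0.04,0.036,-0.183,0,0.94],[0.04,0.036,-0.183,0,1.06],[0.04,0.036,-0.183,0,1.18],[0.04,0.036,-0.183,0,1.3]],
])

```text
time_s: 11.3
tool_pos: [0.4981, -0.0192, 0.107]
tool_rot: [179.4, -0.1, 110.3]
force: [0.6, -0.8, -0.2]
grip_width: 0.0401
```

```bash
python3 go.py .5008 -.0183 .045 15.66
```

```text
t 11.3 pos [ 0.4981 -0.0192  0.107 ] rot [ 1.7937e+02 -1.0000e-01  1.1026e+02] jawang 20.26 F [ 0.6 -0.8 -0.2] M [-0.15  0.04  0.02] w 0.0401
shift [-0.0001  0.0022  0.062 ] turn 0.0802 rows>= 1.5
```

Request:
servo_tool([
  [[0.04,0,0.002,0.02,0.08],[0.04,0,0.002,0.05,0.08],[0.04,0,0.002,0.062,0.08],[0.04,0,0.002,0.062,0.08],[0.04,0,0.002,0.062,0.08]],
])

```text
time_s: 11.72
tool_pos: [0.4993, -0.0184, 0.0437]
tool_rot: [179.6, -0.2, 105.7]
force: [0.2, 0.4, 0.5]
grip_width: 0.0398
```

```bash
python3 go.py .5008 -.0183 .027 15.66; python3 - <<'E'
from h import *
d=snap('side'); P=cloud(d)*1000
m=(np.hypot(P[...,0]-500,P[...,1]+18)<60)&(P[...,2]>50)&(P[...,2]<120)
for r in range(140,200):
    k=m[r]
    if k.sum()>3: print(r,np.where(k)[0][[0,-1]],np.round(P[r][k][[0,-1]],0).tolist(),end=' ')
cv2.imwrite('pics/g.png',cv2.resize(d['image'][120:220,205:315],None,fx=5,fy=5,interpolation=cv2.INTER_CUBIC)[:,:,::-1])
E
```

```text
t 11.72 pos [ 0.4993 -0.0184  0.0437] rot [ 1.7957e+02 -1.6000e-01  1.0567e+02] jawang 15.67 F [0.2 0.4 0.5] M [-0.1   0.07  0.  ] w 0.0398
shift [-0.0003  0.0014  0.0167] turn 0.0001 rows>= 0.4
168 [250 273] [[533.0, -18.0, 119.0], [464.0, -22.0, 116.0]] 169 [267 272] [[481.0, -32.0, 107.0], [467.0, -19.0, 114.0]] 170 [255 272] [[519.0, -8.0, 118.0], [467.0, -18.0, 111.0]] 171 [251 272] [[531.0, -14.0, 111.0], [467.0, -16.0, 109.0]] 172 [251 272] [[531.0, -15.0, 107.0], [467.0, -15.0, 106.0]] 173 [251 271] [[530.0, -21.0, 100.0], [470.0, -16.0, 102.0]] 174 [252 271] [[528.0, -14.0, 101.0], [470.0, -16.0, 98.0]] 175 [252 271] [[527.0, -16.0, 96.0], [469.0, -20.0, 93.0]] 176 [252 271] [[527.0, -14.0, 94.0], [469.0, -18.0, 90.0]] 177 [252 271] [[527.0, -14.0, 90.0], [470.0, -14.0, 89.0]] 178 [252 271] [[527.0, -18.0, 85.0], [470.0, -14.0, 85.0]] 179 [252 271] [[527.0, -15.0, 82.0], [469.0, -16.0, 80.0]] 180 [252 271] [[528.0, -12.0, 81.0], [469.0, -17.0, 77.0]] 181 [253 260] [[525.0, -6.0, 81.0], [502.0, -30.0, 66.0]] 182 [253 261] [[525.0, -5.0, 78.0], [499.0, -26.0, 65.0]] 183 [254 262] [[522.0, -1.0, 76.0], [496.0, -20.0, 65.0]] 184 [258 262] [[508.0, -22.0, 60.0], [497.0, -11.0, 67.0]] 185 [258 262] [[509.0, -18.0, 59.0], [497.0, -11.0, 63.0]] 186 [259 262] [[506.0, -12.0, 59.0], [497.0, -12.0, 59.0]] 187 [259 262] [[506.0, -13.0, 55.0], [497.0, -7.0, 58.0]] 188 [259 262] [[506.0, -12.0, 51.0], [497.0, -10.0, 53.0]]
```

Request:
servo_tool([
  [[0.04,0,0.001,0.008,0],[0.04,0,0.001,0.015,0],[0.04,0,0.001,0.017,0],[0.04,0,0.001,0.017,0],[0.004,0,0.001,0.017,0],[0.004,0,0.001,0.017,0],[0.004,0,0.001,0.017,0],[0.004,0,0.001,0.017,0],[0.004,0,0.001,0.017,0],[0.004,0,0.001,0.017,0],[0.004,0,0.001,0.017,0],[0.004,0,0.001,0.017,0]],
], force=55)

```text
time_s: 12.77
tool_pos: [0.502, -0.0178, 0.0281]
tool_rot: [179.4, -0.1, 105.7]
force: [0.5, 0.4, -0.3]
grip_width: 0.0112
```

```bash
python3 go.py .5008 -.0183 .1 15.66
```

```text
t 12.77 pos [ 0.502  -0.0178  0.0281] rot [ 1.7937e+02 -1.4000e-01  1.0568e+02] jawang 15.68 F [ 0.5  0.4 -0.3] M [ 0.1  -0.14  0.  ] w 0.0112
shift [-0.     -0.0005 -0.072 ] turn 0.0004 rows>= 1.7
```

Request:
servo_tool([
  [[0.004,0,0,-0.005,0],[0.004,0,0,-0.015,0],[0.004,0,0,-0.035,0],[0.004,0,0,-0.06,0],[0.004,0,0,-0.08,0],[0.004,0,0,-0.085,0],[0.004,0,0,-0.085,0]],
])

```text
time_s: 13.35
tool_pos: [0.5023, -0.0183, 0.1149]
tool_rot: [179.2, -0.1, 105.7]
force: [0.2, 0.1, -3.9]
grip_width: 0.0112
```

```bash
python3 go.py .5154 .204 .11 4.87;  python3 - <<'E'
from h import *
d=snap('side'); np.save('side6.npy',d,allow_pickle=True)
h=cv2.cvtColor(d['image'],cv2.COLOR_RGB2HSV).astype(int); P=cloud(d)*1000
m=(abs(h[...,0]-110)<15)&(h[...,1]>120)&(P[...,2]>60)
Q=P[m]; print(m.sum(),np.nanpercentile(Q,[2,50,98],axis=0).round(0))
E
```

```text
t 13.35 pos [ 0.5023 -0.0183  0.1149] rot [ 1.7917e+02 -1.3000e-01  1.0567e+02] jawang 15.67 F [ 0.2  0.1 -3.9] M [ 0.01  0.07 -0.04] w 0.0112
shift [0.2104 0.0725 0.0064] turn 0.1885 rows>= 5.3
623 [[ 462. -520.   98.]
 [ 519.  -32.  111.]
 [1310.   20.  446.]]
```

Request:
servo_tool([
  [[0.004,0.02,0.007,0,0.02],[0.004,0.05,0.017,0,0.05],[0.004,0.08,0.028,0,0.08],[0.004,0.11,0.038,0,0.11],[0.004,0.14,0.048,0,0.14],[0.004,0.17,0.059,0,0.17],[0.004,0.195,0.067,0,0.188],[0.004,0.21,0.072,0,0.188],[0.004,0.21,0.072,0,0.188],[0.004,0.21,0.072,0,0.188]],
])

```text
time_s: 14.23
tool_pos: [0.5127, 0.2031, 0.1131]
tool_rot: [179.5, -0.2, 95.0]
force: [0.5, -1.7, -2.7]
grip_width: 0.0107
```

```bash
python3 go.py .5154 .204 .075 4.87;  python3 - <<'E'
from h import *
d=snap('side'); np.save('side7.npy',d,allow_pickle=True)
h=cv2.cvtColor(d['image'],cv2.COLOR_RGB2HSV).astype(int); P=cloud(d)*1000
m=(abs(h[...,0]-110)<15)&(h[...,1]>120)&(P[...,2]>50)&(P[...,0]<700)&(P[...,1]>0)
Q=P[m]; print(m.sum(),np.nanpercentile(Q,[2,50,98],axis=0).round(0))
cv2.imwrite('pics/tr.png',cv2.resize(d['image'][130:270,190:330],None,fx=4.2,fy=4.2,interpolation=cv2.INTER_CUBIC)[:,:,::-1])
E
```

```text
t 14.23 pos [0.5127 0.2031 0.1131] rot [ 1.7952e+02 -1.6000e-01  9.5020e+01] jawang 5.02 F [ 0.5 -1.7 -2.7] M [-0.15  0.05 -0.01] w 0.0107
shift [0.0006 0.0024 0.0381] turn 0.0026 rows>= 0.9
788 [[473. 112.  94.]
 [522. 194. 105.]
 [559. 235. 287.]]
```

View pics/tr.png

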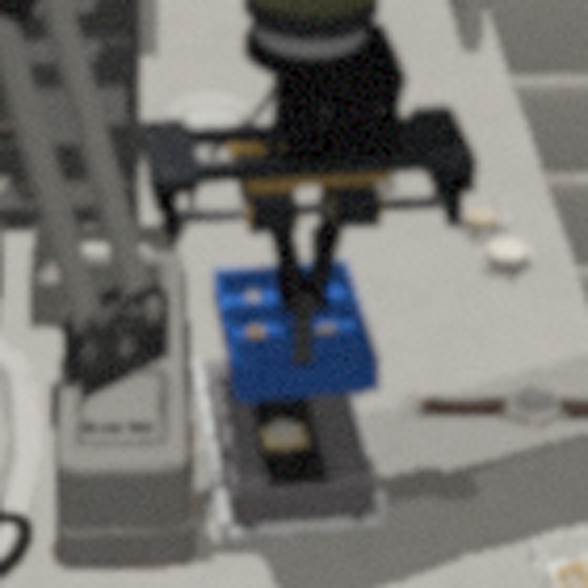

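The tray hangs level over the bottom tray, with the fingers near the bar's near end. Lowering to just above contact at reading about 0.066.

Request:
servo_tool([
  [[0.004,0.0005,0.0024,0.01,0.002],[0.004,0.0005,0.0024,0.025,0.002],[0.004,0.0005,0.0024,0.038,0.002],[0.004,0.0005,0.0024,0.045,0.002],[0.004,0.0005,0.0024,0.047,0.002],[0.004,0.0005,0.0024,0.047,0.002],[0.004,0.0005,0.0024,0.047,0.002]],
])

```text
time_s: 14.87
tool_pos: [0.5164, 0.2021, 0.0668]
tool_rot: [179.5, -0.2, 94.7]
force: [1.1, 0.3, -2.1]
grip_width: 0.011
```

```bash
python3 go.py .5154 .204 .06 4.87
```

```text
t 14.87 pos [0.5164 0.2021 0.0668] rot [ 1.7946e+02 -1.5000e-01  9.4730e+01] jawang 4.73 F [ 1.1  0.3 -2.1] M [0.03 0.06 0.01] w 0.011
shift [ 0.002  -0.0009  0.0068] turn -0.0025 rows>= 0.2
```

Request:
servo_tool([
  [[0.004,0.002,-0.001,0.002,-0.002],[0.004,0.002,-0.001,0.004,-0.002],[0.004,0.002,-0.001,0.006,-0.002],[0.004,0.002,-0.001,0.006,-0.002]],
])

```text
time_s: 15.2
tool_pos: [0.5151, 0.2041, 0.0606]
tool_rot: [179.5, -0.1, 94.9]
force: [-0.5, 0.2, -2.5]
grip_width: 0.011
```

Request:
servo_tool([
  [[0.004,0,0,0.001,0],[0.004,0,0,0.002,0],[0.004,0,0,0.002,0]],
])

```text
time_s: 15.45
tool_pos: [0.5149, 0.2041, 0.0584]
tool_rot: [179.5, -0.1, 94.9]
force: [0.6, -0.7, -1.9]
grip_width: 0.0108
```

Request:
servo_tool([
  [[0.004,0,0,0.001,0],[0.004,0,0,0.0015,0],[0.004,0,0,0.0015,0]],
])

```text
time_s: 15.7
tool_pos: [0.5149, 0.204, 0.0567]
tool_rot: [179.5, -0.1, 94.9]
force: [-1.1, -0.6, -2.4]
grip_width: 0.011
```

Request:
servo_tool([
  [[0.004,0,0,0.001,0],[0.004,0,0,0.0015,0],[0.004,0,0,0.0015,0]],
])

```text
time_s: 15.95
tool_pos: [0.5148, 0.2039, 0.055]
tool_rot: [179.5, -0.1, 94.9]
force: [-0.0, -0.3, -2.9]
grip_width: 0.0108
```

Request:
servo_tool([
  [[0.004,0,0,0.001,0],[0.004,0,0,0.0015,0],[0.004,0,0,0.0015,0]],
])

```text
time_s: 16.2
tool_pos: [0.5147, 0.2039, 0.0533]
tool_rot: [179.5, -0.1, 94.9]
force: [0.2, 0.8, -2.9]
grip_width: 0.011
```

Request:
servo_tool([
  [[0.004,0,0,0.001,0],[0.004,0,0,0.0015,0],[0.004,0,0,0.0015,0]],
])

```text
time_s: 16.45
tool_pos: [0.5149, 0.2042, 0.052]
tool_rot: [179.5, -0.1, 94.9]
force: [0.2, 0.5, -1.9]
grip_width: 0.011
```

Request:
servo_tool([
  [[0.004,0,0,0.0005,0],[0.004,0,0,0.001,0],[0.004,0,0,0.001,0]],
])

```text
time_s: 16.7
tool_pos: [0.515, 0.2043, 0.0514]
tool_rot: [179.5, -0.2, 94.9]
force: [-1.3, 0.7, 1.6]
grip_width: 0.011
```

```bash
python3 go.py .5154 .204 .06 4.87
```

```text
t 16.7 pos [0.515  0.2043 0.0514] rot [ 1.7949e+02 -1.5000e-01  9.4870e+01] jawang 4.87 F [-1.3  0.7  1.6] M [-0.13  0.34 -0.02] w 0.011
shift [-0.0003  0.0004 -0.0086] turn -0.0001 rows>= 0.2
```

It's resting at the home height. Releasing and lifting clear.

Request:
servo_tool([
  [[0.03,0,0,0,0],[0.03,0,0,0,0],[0.03,0,0,0,0],[0.03,0,0,0,0],[0.03,0,0,-0.02,0],[0.03,0,0,-0.05,0],[0.03,0,0,-0.09,0],[0.03,0,0,-0.12,0],[0.03,0,0,-0.12,0]],
])

```text
time_s: 17.45
tool_pos: [0.5181, 0.2055, 0.1787]
tool_rot: [178.8, -0.4, 94.9]
force: [1.3, 0.4, -0.1]
grip_width: 0.0303
```

Request:
servo_tool([
  [[0.03,0.0,-0.04,0,0],[0.03,0,-0.08,0,0],[0.03,0,-0.08,0,0],[0.03,0.04,-0.08,0,0],[0.03,0.08,-0.08,0,0],[0.03,0.12,-0.08,0,0],[0.03,0.16,-0.08,0,0],[0.03,0.2,-0.08,0,0],[0.03,0.2,-0.08,0,0]],
])

```text
time_s: 18.2
tool_pos: [0.4173, 0.4074, 0.1776]
tool_rot: [178.9, -0.7, 95.5]
force: [-0.8, 0.9, 0.6]
grip_width: 0.03
```

```bash
sed 's/^t=.*/t=snap("top");s=snap("side")/' m.py > m2.py; python3 - <<'E'
from h import *
I=[]
for n in('top','side'):
    d=snap(n); np.save(n+'8.npy',d,allow_pickle=True); P=cloud(d)*1000
    h=cv2.cvtColor(d['image'],cv2.COLOR_RGB2HSV).astype(int)
    near=np.hypot(P[...,0]-517,P[...,1]-172)<80
    def rect(m,z,nm):
        m=m.astype(np.uint8); 
        if not m.any(): print(n,nm,'none'); return
        k,l,st,_=cv2.connectedComponentsWithStats(m); m=l==1+st[1:,4].argmax()
        p=onz(d,np.argwhere(m)[:,::-1],z)[:,:2]*1000
        r=cv2.minAreaRect(p.astype(np.float32)); print(n,nm,np.round(r[0],1),np.round(r[1],1),round(r[2],1))
        return m
    b=near&(P[...,2]>70)&(P[...,2]<100); m=rect(b,.090,'bar')
    if m is not None:
        Q=P[m]; Q=Q[(Q[:,2]>80)]; A=np.c_[Q-Q.mean(0)][:, :2]; print('  bar z',np.round(np.nanpercentile(Q[:,2],[10,50,90]),1),'slope',np.round(np.linalg.lstsq(np.c_[A,np.ones(len(A))],Q[:,2],rcond=None)[0],3))
    rect((abs(h[...,0]-110)<15)&(h[...,1]>120)&near,.054,'blue')
    b=(abs(h[...,0]-110)<15)&(h[...,1]>120)&near
    Q=P[b&(P[...,2]>48)&(P[...,2]<64)]; A=np.c_[Q[:,:2]-Q[:,:2].mean(0),np.ones(len(Q))]
    print('  rim z',np.round(np.percentile(Q[:,2],[10,50,90]),1))
    c=((130,230),(165,275)) if n=='top' else ((150,260),(195,305))
    I.append(cv2.resize(d['image'][c[0][0]:c[0][1],c[1][0]:c[1][1]],None,fx=3.6,fy=3.6,interpolation=cv2.INTER_CUBIC))
H=max(i.shape[0] for i in I)
cv2.imwrite('pics/fin.png',np.hstack([np.pad(i,((0,H-i.shape[0]),(0,3),(0,0))) for i in I])[:,:,::-1])
E
python3 go.py .5154 .204 .06 4.87
```

```text
top bar [515.6 170.2] [13.7 84.1] 3.9
  bar z [85.2 88.2 90.5] slope [1.4700e-01 1.0000e-02 8.7982e+01]
top blue [514.1 168.6] [ 85.1 121.7] 5.0
  rim z [49.3 51.5 54.2]
side bar [517.8 185.7] [ 14.8 107.3] 4.5
  bar z [84.8 90.5 92.2] slope [-2.1100e-01 -5.0000e-02  8.9367e+01]
side blue [520.  189.9] [ 87.6 140.6] 4.9
  rim z [48.6 51.5 55.1]
t 18.3 pos [0.4204 0.3996 0.1776] rot [178.91  -0.37  95.08] jawang 5.07 F [ 0.7 -1.1 -0.2] M [-0.13  0.08  0.03] w 0.0298
shift [-0.204   0.0751  0.1177] turn 0.0035 rows>= 5.9
```

View pics/fin.png

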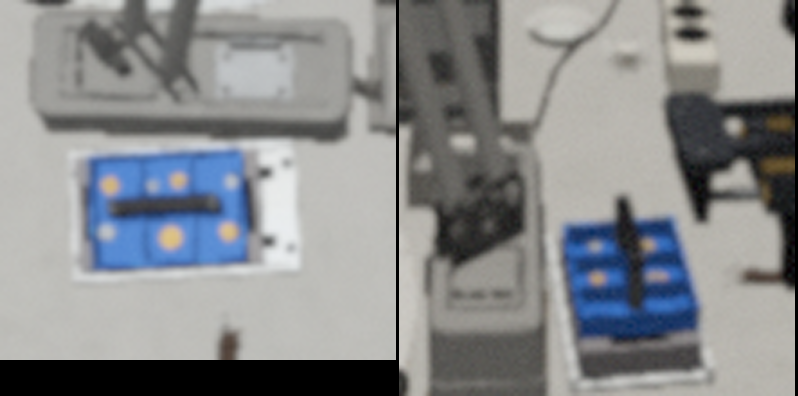

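The picture shows the tray square on the bottom tray, with the bar top at 88–90 mm (home would be 90, resting on the beams 98). As a feel check I'll press lightly on the far end of the bar, with the hand turned along the bar to clear the lamp.

```bash
python3 go.py .519 .142 .1776 94.9
```

```text
t 18.3 pos [0.4204 0.3996 0.1776] rot [178.91  -0.37  95.08] jawang 5.07 F [ 0.7 -1.1 -0.2] M [-0.13  0.08  0.03] w 0.0298
shift [-0.2653  0.0754 -0.0003] turn -1.5678 rows>= 12.5
```

Request:
servo_tool([
  [[0.0,0,0,0,-0.12],[0.0,0,0,0,-0.24],[0.0,0,0,0,-0.36],[0.0,0,0,0,-0.48],[0.0,0,0,0,-0.6],[0.0,0,0,0,-0.72],[0.0,0,0,0,-0.84],[0.0,0,0,0,-0.96],[0.0,0,0,0,-1.08],[0.0,0,0,0,-1.2],[0.0,0,0,0,-1.32],[0.0,0,0,0,-1.44]],
], force=10)

```text
time_s: 19.3
tool_pos: [0.4215, 0.3974, 0.1776]
tool_rot: [179.5, 1.1, 177.8]
force: [0.8, 0.0, 0.1]
grip_width: 0.0007
```

```bash
python3 go.py .518 .142 .08 94.9
```

```text
t 19.3 pos [0.4215 0.3974 0.1776] rot [179.53   1.07 177.75] jawang 87.76 F [0.8 0.  0.1] M [0.06 0.03 0.03] w 0.0007
shift [-0.1046 -0.2523  0.0976] turn -0.1246 rows>= 7.0
```

Request:
servo_tool([
  [[0.0,-0.015,-0.036,0,-0.04],[0.0,-0.03,-0.072,0,-0.08],[0.0,-0.045,-0.108,0,-0.124],[0.0,-0.06,-0.144,0,-0.124],[0.0,-0.075,-0.18,0,-0.124],[0.0,-0.09,-0.216,0.01,-0.124],[0.0,-0.105,-0.252,0.035,-0.124],[0.0,-0.105,-0.252,0.07,-0.124],[0.0,-0.105,-0.252,0.095,-0.124],[0.0,-0.105,-0.252,0.098,-0.124],[0.0,-0.105,-0.252,0.098,-0.124]],
])

```text
time_s: 20.22
tool_pos: [0.5171, 0.1404, 0.0783]
tool_rot: [179.7, 0.9, -175.3]
force: [0.4, -0.4, 0.4]
grip_width: 0.0005
```

```bash
python3 go.py .518 .142 .062 94.9
```

```text
t 20.22 pos [0.5171 0.1404 0.0783] rot [ 179.74    0.92 -175.26] jawang 94.75 F [ 0.4 -0.4  0.4] M [-0.03  0.01  0.03] w 0.0005
shift [-0.0008  0.0015  0.0163] turn -0.0027 rows>= 0.4
```

Request:
servo_tool([
  [[0.0,-0.001,0.001,0.005,0],[0.0,-0.001,0.001,0.01,0],[0.0,-0.001,0.001,0.014,0],[0.0,-0.001,0.001,0.016,0],[0.0,-0.001,0.001,0.016,0]],
])

```text
time_s: 20.63
tool_pos: [0.5181, 0.1419, 0.0624]
tool_rot: [179.7, 0.9, -175.2]
force: [0.1, -0.4, 0.1]
grip_width: 0.0007
```

Request:
servo_tool([
  [[0.0,0,0,0.001,0],[0.0,0,0,0.002,0],[0.0,0,0,0.003,0],[0.0,0,0,0.003,0]],
])

```text
time_s: 20.97
tool_pos: [0.5182, 0.1419, 0.0593]
tool_rot: [179.7, 0.9, -175.2]
force: [-0.2, 0.1, 1.0]
grip_width: 0.0001
```

Request:
servo_tool([
  [[0.0,0,0,0.0005,0],[0.0,0,0,0.0015,0],[0.0,0,0,0.002,0],[0.0,0,0,0.002,0]],
])

```text
time_s: 21.3
tool_pos: [0.5185, 0.1419, 0.0579]
tool_rot: [179.7, 1.0, -175.2]
force: [-2.3, -1.4, 4.7]
grip_width: 0.0006
```

Request:
servo_tool([
  [[0.0,0,0,-0.02,0],[0.0,0,0,-0.06,0],[0.0,0,0,-0.1,0],[0.0,0,0,-0.12,0],[0.0,0.04,0,-0.12,0],[0.0,0.08,0,-0.12,0],[0.0,0.08,0.04,-0.12,0],[0.0,0.08,0.08,-0.12,0],[0.0,0.08,0.12,-0.12,0],[0.0,0.08,0.16,-0.12,0],[0.0,0.08,0.2,-0.12,0],[0.0,0.08,0.2,-0.12,0]],
])

```text
time_s: 22.3
tool_pos: [0.4165, 0.343, 0.1771]
tool_rot: [179.5, 0.9, -174.6]
force: [-1.0, -0.3, 0.5]
grip_width: 0.0003
```

```bash
python3 - <<'E'
from h import *
d0=np.load('top0.npy',allow_pickle=True).item();d=snap('top');P=cloud(d)*1000
m=(np.hypot(P[...,0]-517,P[...,1]-172)<80)&(P[...,2]>78)&(P[...,2]<100)
u=np.array([-.085,.996]);Q=P[m];t=(Q[:,:2]-[516,171])@u
for a in(-40,-20,0,20): k=(t>a)&(t<a+20);print(a,k.sum(),np.round(np.median(Q[k][:,2]),1))
D=np.abs(d['image'].astype(int)-d0['image']).sum(2)
for n,(u,v) in dict(jar=(308,251),white=(291,254),dish=(373,178),tweez=(155,170)).items(): print(n,np.median(D[v-8:v+9,u-8:u+9]))
o=readout.get_obs();print(o['time_s'],o['tool_pos'],o['force'])
E
```

```text
-40 34 88.6
-20 46 87.4
0 38 88.5
20 36 87.4
jar 8.0
white 8.0
dish 8.0
tweez 8.0
22.35 [0.41784554 0.33849448 0.17681377] [ 0.84467822 -0.87532379  0.06284799]
```

The bar is level to within about 1 mm along its length and sits at home height. The bystanders are unmoved and the robot is clear, so I'm handing in.

```bash
python3 -c "
from cell import env
print(env.sign_off())"
```

```text
the job is handed in; nothing more can be done
None
```

The watch head lies dial up in the grey bottom tray's well, and the blue carry tray is stacked on top at home height. I handed the job in at about 22 s; no verdict is reported.

**Fit by feel:** the camera estimate put the lugs straight over the sockets, so no search was needed. They passed the beam height (92 mm) without touching and met resistance only at home height, about 84 mm. The forces I read while pressing on the trays stayed under 5 N.

**Last checks:**
- **Height:** a light press on the far end of the bar met it at about 89.5 mm, where 90 mm is home and 98 mm would mean the lugs were resting on the beams.
- **Level:** depth along the bar's top read 87.4 to 88.6 mm, so it is level to about 1 mm.
- **Bystanders:** the jar, dish and tweezers look unchanged in the top view, and the arm is clear of everything.
- **Watch:** I saw it dial up in the well before covering it, and could not check it afterwards.

**What disagreed:**
- **Finger height:** the reported tool height was about 30 mm lower than the real fingertips. My first grasp closed on air above the watch. I then corrected it by touching the pad, whose height is known.
- **Tray position:** the final top view put the carry tray about 2 mm from the earlier estimate of the bottom tray's centre. The sockets leave only about 1.3 mm of play, but 2 mm is within the camera calibration.

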